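# Roll a specimen tube onto the label reader's scan line and read it

### The arm

A 7-joint arm with a two-finger parallel gripper is mounted at the origin on a cart in front of the work surface, level with it; the furniture and walls round the work are solid. World frame = base frame: x ahead of the robot, y to its left, z up, the work surface at z = 0. Lengths are in m, angles in rad, forces in N, time in s.
With the tool pointing down it reaches from about 0.425 to 0.825 m from the base axis. Payload 3.6 kg.
Tool frame: the origin (TCP) lies at the very end of the fingers, on their centre line; the grasp point (between the pads) lies 19 mm behind it; z points along the fingers, y is the line along which they close (so a half turn about z gives the same grasp; the last joint's range is limited). The gripper opens to 85 mm and grips with 20 to 120 N. Pads are 22 mm wide; open, the fingers measure 114 mm over their backs; the gripper's body (76 mm by 85 mm) begins 54 mm behind the grasp point. The pads swing forward as they close: fully open they stand 13 mm farther back than shut.
Start: joints at [1.085, 0.615, -0.013, 1.423, 0.008, 1.103, -0.04], TCP at [0.288, -0.582, 0.231] pointing down, gripper open.
Joint ranges: [-3.12, 3.12], [-0.3, 2.06], [-1.34, 1.32], [0.26, 2.42], [-1.36, 4.5], [0.01, 1.98], [-2.84, 2.84]. Speed limits (rad/s): [2.79, 2.79, 3.14, 3.14, 3.14, 3.14, 3.14].

### API

Orientations are given as a unit quaternion [w, x, y, z].
In Python, from bench import env gives the robot as it stands.
- The arm moves only by the tool move_arm, never from a script. Its argument "commands" is a list of rows, each an object with "travel": the shift along the tool's x, y, z in cm, a list of three; "rot": the turn, a rotation vector about the tool's x, y, z in rad, a list of three; "grip": the opening, from 0 (shut) to 1 (fully open). A call has 1 to 20 rows; each row shifts and turns the commanded pose from where the row before left it, along the tool's axes as they then stand; what a row does not reach is not made up. A row lasts 1/12 s, in which the tool goes at most 41.7 mm and 7.16 degrees, less where a joint would pass 70% of its speed; a pose out of reach is approached as far as the arm can. A call is refused whole if a number of a shift passes 4.17 or a number of a turn 0.125, either way. A call with a gripper value outside its range is refused whole. The fingers move at their own pace and stop on an object; "force" is the grip in N (left out, the last holds). Time passes only in rows, so rows that do not move let the fingers close. It gives the time, the measured TCP pose, the force, the opening and the grip force at its end, in the units of the state.
- env.read_state(): the state, without advancing time (a new reading comes with each control period).
- env.read_camera(name): name is "scene" or "top"; returns a dict with "img" (400x640x3 uint8, red, green, blue), "mtx" (3x3 intrinsics, pixels), "xyz" and "rotation" of the camera in the world. Camera axes: x right, y up, looking along -z (the intrinsics and any distortion apply to the point x, -y, -z); pixel columns grow to the right and rows downward; lengths in m; the calibration is good to about 2 mm. A picture is of the moment at which its call begins. There is no depth.
- env.close_job(): hands the job in; it is judged then, once.
Trained networks look in the newest picture that a camera, given by its name, has taken for a name from the list of things; names that differ only in an ending like _2 or _b are one class to them, and where a whole thing is asked for, a point or a joint stands for the part that bears it (a point fixed in the world has none). Each returns a list of dicts, best first, with "confidence" (0 to 1); they miss things now and then, are a little off and sometimes report something else, mostly with a low value. They report only what shows in the picture. A call takes as long as a camera call. They do not tell look-alikes from the thing itself.
- env.outline_of(thing, camera): "pixels" (400x640 bool, what is visible of it) and "box" ([centre column, centre row, width, height] in pixels, round what is visible of it).
- env.place_of(thing, camera): "centre" ([column, row] in pixels: a listed point, or the origin of a listed thing).
The state is a dict: "time": time; "q": joint angles; "joint_vel": joint speeds; "joint_torque": joint torques, N m; "eef_pos": TCP position; "ee_rot": TCP orientation; "ft_force": force on the tool from outside, world axes, zero at the start; "torque": the same for the moment, N m; "grip_width": finger opening in m; "finger_force": force on a finger pad.
Only numpy, scipy, OpenCV 4.12 (cv2) and the standard library are available. Lean on these libraries where they do the work, as an engineer would, in place of code of your own. Each camera call takes 0.05 s, during which the arm holds its last target. There are 200 camera calls.

### The job

With a fingertip on top of it, roll the blue-capped specimen tube sideways, without skidding it and without picking it up, until it lies along the red scan line of the label reader with its barcode facing up. Then press the blue read key right down and let it go. Leave the orange-capped tube and everything else where it is.

Things in the scene. Friction and masses are not known exactly. Their poses are not given: they have to be found in the camera images.
- reader: Label reader fixed on the bench: grey plate 285 x 246 mm with a black mat. Origin: on the bench under the middle of the red line; x points from the front edge (at -115 mm) to the back, y left. The mat (150 mm in x, 226 in y) is 10 mm above the origin; lips 6 mm higher run along its sides at y = +-116 mm. Keep clear of the grey reader head on its column, x = +105 to +180 mm, 140 mm high.
- scan_line (a point): Middle of the red scan line, on the mat's surface; axes as the reader's. The line is 3 mm wide and runs along x, with white ticks at x = -48 and +48 mm where a tube's ends belong. The mat grips the tubes: one let go of slowly rolls on only a few mm, but one pushed low from the side may skid instead of rolling.
- tube_blue: White lying tube with a blue cap: a plain cylinder, 28 mm across, 92 mm long, 45 g. Origin: its centre, 14 mm above the mat; x runs along it to the cap. A label with black bars is on its -z side, facing down at the start, when it lies 38 to 50 mm left or right of the line: rolled to the line it makes half a turn. A finger pressed on its top travels twice as far as the tube; short strokes are fine.
- tube_orange: The same tube with an orange cap, lying 38 to 50 mm on the other side of the line; not to be touched. Origin and axes as for the blue one.
- read_key (a joint): Travel of the blue read key: 0 up, 0.005 m when right down; a spring (about 1.2 N at first, 4 N right down) brings it back up.
- read_key_top (a point): Centre of the top of the round blue read key (26 mm across), 30 mm above the bench when up, at the front right of the reader in a black housing (42 mm across, 21 mm high); it is pressed straight down.
- tube_tray: Small white tray 116 by 72 mm, 16 mm high, left of the reader, holding three small tubes; to be left alone. Origin: centre of its underside.
- marker_black: Marker pen with a black cap, 137 mm long, 13 mm thick, lying to the right of the reader; to be left alone. Origin: under its middle.
- bottle_a: White bottle with a blue cap, 56 mm across, 105 mm high, at the right; to be left alone. Origin: centre of its underside.
- bottle_b: Brown bottle with a black cap, 45 mm across, 85 mm high, at the right; to be left alone. Origin: centre of its underside.
- timer: White bench timer, 68 by 68 by 20 mm, at the front left; to be left alone. Origin: centre of its underside.
Not all that is in view belongs to the job. Leave any purple or yellow look-alike of the tube_blue alone.

How it is judged:
On the way, in this order (a step that is already met when the one before it is completed fails the run):
1. the blue-capped tube lies along the scan line, barcode up, at rest (y of tube_blue in the frame of scan_line between -0.006 and 0.006 m and x of tube_blue in the frame of scan_line between -0.03 and 0.03 m and angle between the x axis of tube_blue and the x axis of reader, either way round below 0.15 rad and angle between tube_blue's own z axis and vertical above 2.09 rad and height (world z) of tube_blue between 0.021 and 0.027 m and linear speed of tube_blue below 0.01 m/s), for 0.3 s.
2. the read key is right down while the tube lies so (y of tube_blue in the frame of scan_line between -0.006 and 0.006 m and x of tube_blue in the frame of scan_line between -0.03 and 0.03 m and angle between the x axis of tube_blue and the x axis of reader, either way round below 0.15 rad and angle between tube_blue's own z axis and vertical above 2.09 rad and height (world z) of tube_blue between 0.021 and 0.027 m and value of joint read_key above 0.0042 m), for 0.05 s.
At the end, for the whole second after the job is handed in: Blue tube at rest on the mat, centre within 6 mm of the line and 30 mm of its middle, parallel within 0.15 rad, barcode within 60 degrees of up; the key was pressed at least 4.2 of its 5 mm with the tube so, and is up again (under 1 mm); orange tube within 10 mm of its start (all of step 1 and value of joint read_key below 0.001 m and distance of tube_orange from where it was at the start of the episode below 0.01 m); the robot touches nothing.
It fails at once if a tube is lifted off the mat by more than 8 mm (height (world z) of any of tube_blue, tube_orange above 0.032 m).
It fails at once if the orange-capped tube is moved by more than 10 mm (distance of tube_orange from where it was at the start of the episode above 0.01 m).
It fails at once if the tray, the marker, the timer or a bottle is moved by more than 10 mm (distance of any of tube_tray, marker_black, timer, bottle_a, bottle_b from where it was at the start of the episode above 0.01 m).
It also fails if it takes over 45 s, if anything falls off the work surface, if the arm or the gripper's body presses on something with over 40 N, if the wrist force passes 120 N, or if a joint passes its speed limit or range.

## Working session

There is one attempt and no reset: what is moved stays moved. The work goes in short steps, Python scripts to look and compute and a tool call to move; the robot and the scene stay as the last step left them, time stands still between calls to the robot, and variables do not carry over. Pictures are saved under pics/ and viewed, at most 10 in all, crops included, and the job is handed in when it is done.

Besides the shell and the picture viewer there is one more tool, called after "Call:" as a command line: name --argument value ..., lists and objects as JSON in quotes. move_arm: Moves the arm, as the interface text tells. Its arguments: {"type":"object","properties":{"commands":{"type":"array"},"force":{"type":"number"}},"required":["commands"]}

```bash
mkdir -p pics; cat > h.py <<'E'
import numpy as np,cv2
from bench import env
def ray(c,px,z):
    """pixel -> world point at height z"""
    K=np.array(c['mtx']);d=np.linalg.inv(K)@[px[0],px[1],1.0];d=np.array([d[0],-d[1],-d[2]])
    R=np.array(c['rotation'])
    if R.size==4:
        from scipy.spatial.transform import Rotation as S
        R=S.from_quat(np.roll(R.ravel(),-1)).as_matrix()
    w=R@d;o=np.array(c['xyz']);return o+w*(z-o[2])/w[2]
E
python3 - <<'E'
from h import *
for n in('top','scene'):
    c=env.read_camera(n);cv2.imwrite(f'pics/{n}0.png',c['img'][:,:,::-1]);print(n,{k:v for k,v in c.items() if k!='img'})
    for t,z in(('scan_line',.01),('tube_blue',.024),('tube_orange',.024),('read_key_top',.03),('reader',0)):
        for r in env.place_of(t,n)[:3]: print(t,r['confidence'],r['centre'],ray(c,r['centre'],z).round(4))
print(env.read_state())
E
```

```text
top {'mtx': array([[475.03360725,   0.        , 311.51666895],
       [  0.        , 475.03360725, 203.10889802],
       [  0.        ,   0.        ,   1.        ]]), 'xyz': array([0.29356817, 0.11411648, 1.30884701]), 'rotation': array([-0.69523916, -0.06592333,  0.05824739,  0.71337499])}
scan_line 0.76 [320.6, 194.8] [0.5473 0.0995 0.01  ]
tube_blue 0.91 [300.5, 199.4] [0.5332 0.1553 0.024 ]
tube_blue 0.9 [203.9, 207.2] [0.5186 0.4216 0.024 ]
tube_blue 0.66 [231.4, 139.0] [0.7117 0.3467 0.024 ]
tube_orange 0.6 [336.4, 192.3] [0.5504 0.056  0.024 ]
read_key_top 0.51 [350.4, 225.1] [0.4576 0.0214 0.03  ]
reader 0.73 [314.9, 200.2] [0.5343 0.1158 0.    ]
scene {'mtx': array([[517.5965087 ,   0.        , 309.68361865],
       [  0.        , 517.5965087 , 201.86207619],
       [  0.        ,   0.        ,   1.        ]]), 'xyz': array([-0.37891094, -0.55602957,  1.11318582]), 'rotation': array([ 0.8193882 ,  0.35422799, -0.18745068, -0.40986309])}
scan_line 0.91 [311.3, 213.0] [0.5548 0.1039 0.01  ]
tube_blue 0.62 [278.9, 157.6] [0.695  0.3443 0.024 ]
tube_blue 0.52 [230.0, 178.6] [0.5
[... 247 characters left out ...]
, 'q': array([ 1.08453144,  0.61488404, -0.01257448,  1.42340924,  0.00808006,
        1.10338201, -0.04041293]), 'joint_vel': array([-0.000277  ,  0.00025002, -0.00092309, -0.00016757, -0.00080666,
       -0.00149906, -0.00309579]), 'joint_torque': array([-3.04845289e-04, -4.68835151e+01,  2.58796262e-01, -1.71254754e+01,
        1.00517215e-02,  1.90053848e-03, -1.42977581e-05]), 'eef_pos': array([ 0.28843084, -0.58247094,  0.23130458]), 'ee_rot': array([-2.08670364e-05,  9.73693234e-01,  2.27862865e-01,  1.51834917e-05]), 'ft_force': array([0.06966749, 0.60426025, 0.02887087]), 'torque': array([ 0.02409671,  0.04343953, -0.0014714 ]), 'finger_force': 0.0, 'grip_width': 0.0854037128075519}
```

```bash
python3 - <<'E'
import cv2
a=cv2.imread('pics/top0.png')
cv2.imwrite('pics/topc.png',cv2.resize(a[140:260,250:410],None,fx=5,fy=5,interpolation=cv2.INTER_CUBIC))
E
```

```text
(no output)
```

View pics/topc.png

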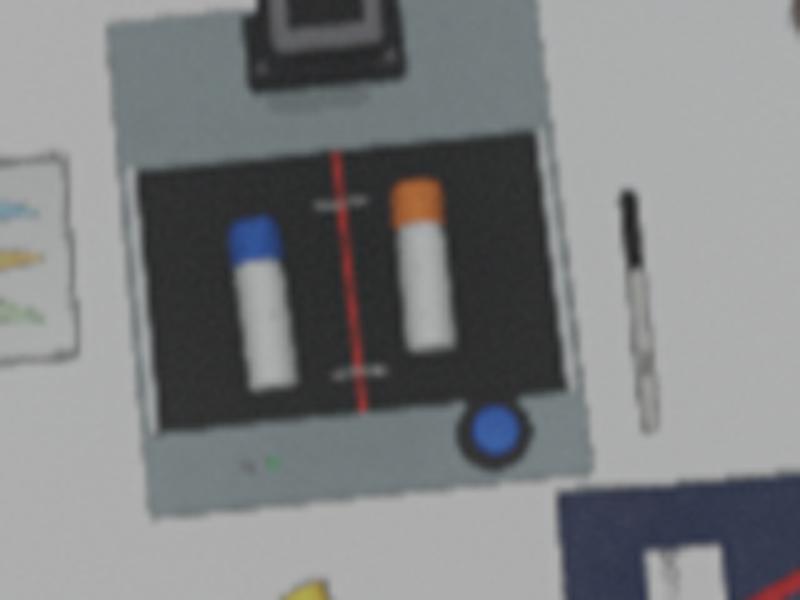

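View pics/scene0.png

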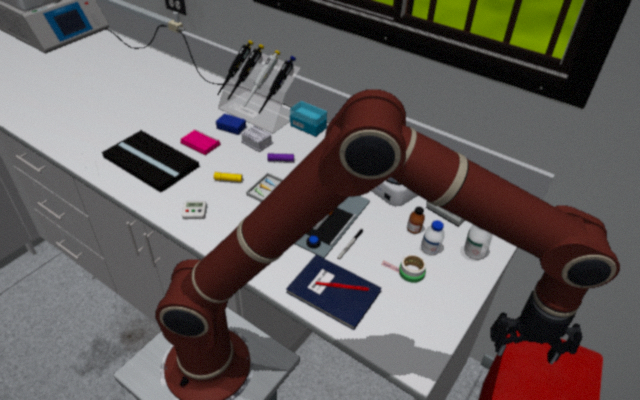

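```bash
cat >> h.py <<'E'
def line(pts,):
    vx,vy,x,y=cv2.fitLine(np.float32(pts)[:,:2],cv2.DIST_HUBER,0,.01,.01).ravel();return np.array([x,y]),np.array([vx,vy])*np.sign(vx)
def mask(c,lo,hi,box):
    h=cv2.cvtColor(c['img'],cv2.COLOR_RGB2HSV);m=cv2.inRange(h,lo,hi);z=np.zeros_like(m);x0,x1,y0,y1=box;z[y0:y1,x0:x1]=m[y0:y1,x0:x1]
    ys,xs=np.nonzero(z);return np.c_[xs,ys]
def tubepose(c,px):
    """lying tube from the mask pixels: min-area rect -> centre, yaw, size"""
    p=np.array([ray(c,q,.024)[:2] for q in px]);(cx,cy),(w,h),a=cv2.minAreaRect(np.float32(p*1000))
    o,d=line(p);return np.array([cx,cy])/1000,np.arctan2(d[1],d[0]),sorted((w,h))
E
python3 - <<'E'
from h import *
c=env.read_camera('top')
red=mask(c,(0,120,60),(6,255,255),(310,330,168,224));P=np.array([ray(c,q,.01)[:2] for q in red])
o,d=line(P);t=(P-o)@d;print('line n',len(red),o,d,'yaw',np.arctan2(d[1],d[0]),'len',np.ptp(t), 'mid',o+d*(t.max()+t.min())/2)
k=mask(c,(100,100,60),(125,255,255),(340,360,215,236));print('key',len(k),ray(c,k.mean(0),.03))
for n in('tube_blue','tube_orange'):
    for r in env.outline_of(n,'top')[:3]:
        ys,xs=np.nonzero(r['pixels']); print(n,r['confidence'],r['box'],tubepose(c,np.c_[xs,ys]))
E
```

```text
line n 80 [0.54418015 0.10288754] [0.99704725 0.07679093] yaw 0.0768666 len 0.1424368825996398 mid [0.54465531 0.10292414]
key 84 [0.45665168 0.026141   0.03      ]
tube_blue 0.88 [207.2, 207.3, 32.4, 22.5] (array([0.51941846, 0.42035919]), np.float32(-1.0457224), [29.274805068969727, 92.08879852294922])
tube_blue 0.74 [316.9, 276.6, 24.0, 32.8] (array([0.33068088, 0.11805594]), np.float32(0.42693457), [29.764019012451172, 94.95028686523438])
tube_blue 0.72 [231.8, 140.9, 30.7, 23.9] (array([0.70550934, 0.34975858]), np.float32(-0.9573652), [30.015167236328125, 90.74169921875])
tube_orange 0.52 [337.1, 192.4, 9.8, 32.0] (array([0.54867664, 0.06379341]), np.float32(0.07766605), [27.561521530151367, 91.3843994140625])
```

```bash
cat >> h.py <<'E'
O=np.array([.5447,.1029]);YAW=.0769
RR=np.array([[np.cos(YAW),-np.sin(YAW)],[np.sin(YAW),np.cos(YAW)]])
def bluepose(box=(290,331,176,222)):
    c=env.read_camera('top')
    cap=mask(c,(100,100,60),(125,255,255),box);wh=mask(c,(0,0,115),(180,70,255),box)
    z=np.zeros((400,640),np.uint8);p=np.r_[cap,wh];z[p[:,1],p[:,0]]=255
    n,l,s,_=cv2.connectedComponentsWithStats(z);i=1+s[1:,4].argmax();ys,xs=np.nonzero(l==i)
    ctr,yaw,size=tubepose(c,np.c_[xs,ys]);ctr3=np.mean([ray(c,q,.024)[:2] for q in np.c_[xs,ys]],0)
    return ctr,ctr3,yaw,size,(ctr-O)@RR,(ctr3-O)@RR,c
E
python3 - <<'E'
from h import *
r=bluepose();print(r[:6]);print('key',(np.array([.4567,.0261])-O)@RR)
c=r[-1]; print(c['img'][200,290:345].tolist())
E
```

```text
(array([0.53263385, 0.15000598]), array([0.53311393, 0.15128767]), np.float32(0.10871484), [29.451881408691406, 95.1975326538086], array([-0.00841161,  0.04789374]), array([-0.00783448,  0.04913476]))
key [-0.09364003 -0.0698125 ]
[[46, 47, 47], [47, 47, 47], [47, 47, 47], [46, 46, 47], [46, 46, 46], [46, 47, 46], [48, 49, 49], [78, 80, 79], [124, 127, 127], [150, 153, 152], [160, 163, 162], [169, 171, 171], [171, 173, 173], [170, 172, 171], [163, 166, 165], [151, 154, 154], [129, 132, 131], [82, 84, 84], [50, 51, 50], [45, 45, 45], [44, 44, 43], [44, 45, 46], [42, 44, 45], [44, 45, 46], [44, 47, 46], [43, 46, 44], [42, 45, 44], [43, 45, 46], [52, 46, 47], [91, 47, 48], [122, 50, 48], [82, 46, 46], [41, 43, 43], [45, 46, 47], [45, 46, 46], [45, 46, 47], [45, 46, 46], [43, 43, 44], [43, 45, 44], [47, 48, 48], [80, 82, 82], [128, 130, 130], [151, 154, 154], [163, 165, 165], [169, 171, 170], [171, 173, 172], [168, 171, 170], [161, 163, 163], [149, 151, 151], [126, 128, 128], [76, 77, 77], [46, 45, 45], [45, 45, 45], [46, 46, 47], [47, 48, 47]]
```

Call:
move_arm --commands '[{"travel": [0, 0, 0], "rot": [0, 0, 0.095], "grip": 0}, {"travel": [0, 0, 0], "rot": [0, 0, 0.095], "grip": 0}, {"travel": [0, 0, 0], "rot": [0, 0, 0.095], "grip": 0}, {"travel": [0, 0, 0], "rot": [0, 0, 0.095], "grip": 0}, {"travel": [1.3, -3, 0], "rot": [0, 0, 0], "grip": 0}, {"travel": [1.3, -3, 0], "rot": [0, 0, 0], "grip": 0}, {"travel": [1.3, -3, 0], "rot": [0, 0, 0], "grip": 0}, {"travel": [1.3, -3, 0], "rot": [0, 0, 0], "grip": 0}, {"travel": [1.3, -3, 0], "rot": [0, 0, 0], "grip": 0}, {"travel": [1.3, -3, 0], "rot": [0, 0, 0], "grip": 0}, {"travel": [1.3, -3, 0], "rot": [0, 0, 0], "grip": 0}, {"travel": [1.3, -3, 0], "rot": [0, 0, 0], "grip": 0}, {"travel": [1.3, -3, 0], "rot": [0, 0, 0], "grip": 0}, {"travel": [1.3, -3, 0], "rot": [0, 0, 0], "grip": 0}, {"travel": [1.3, -3, 0], "rot": [0, 0, 0], "grip": 0}, {"travel": [1.3, -3, 0], "rot": [0, 0, 0], "grip": 0}, {"travel": [1.3, -3, 0], "rot": [0, 0, 0], "grip": 0}, {"travel": [1.3, -3, 0], "rot": [0, 0, 0], "grip": 0}, {"travel": [1.3, -3, 0], "rot": [0, 0, 0], "grip": 0}, {"travel": [1.3, -3, 0], "rot": [0, 0, 0], "grip": 0}]'

```text
time: 2.47
eef_pos: [0.458, -0.0859, 0.2317]
ee_rot: [0.0, 0.999, 0.04, 0.001]
ft_force: [0.4, -0.3, -0.4]
grip_width: 0.0
finger_force: 0.0
```

Call:
move_arm --commands '[{"travel": [1.05, -2.62, 0], "rot": [0, 0, 0], "grip": 0}, {"travel": [1.05, -2.62, 0.5], "rot": [0, 0, 0], "grip": 0}, {"travel": [1.05, -2.62, 1], "rot": [0, 0, 0], "grip": 0}, {"travel": [1.05, -2.62, 1.5], "rot": [0, 0, 0], "grip": 0}, {"travel": [1.05, -2.62, 2], "rot": [0, 0, 0], "grip": 0}, {"travel": [1.05, -2.62, 2], "rot": [0, 0, 0], "grip": 0}, {"travel": [1.05, -2.62, 2], "rot": [0, 0, 0], "grip": 0}, {"travel": [1.05, -2.62, 2], "rot": [0, 0, 0], "grip": 0}, {"travel": [1.05, -2.62, 2], "rot": [0, 0, 0], "grip": 0}, {"travel": [0, 0, 2], "rot": [0, 0, 0], "grip": 0}, {"travel": [0, 0, 0], "rot": [0, 0, 0], "grip": 0}, {"travel": [0, 0, 0], "rot": [0, 0, 0], "grip": 0}]'

```text
time: 3.47
eef_pos: [0.5322, 0.1545, 0.0806]
ee_rot: [0.001, 0.999, 0.04, -0.001]
ft_force: [0.7, -0.4, -0.2]
grip_width: 0.0001
finger_force: 0.0
```

```bash
python3 - <<'E'
from h import *
s=env.read_state();print(s['eef_pos'],s['ee_rot'],s['ft_force'])
for n,b in(('top',(140,260,250,410)),('scene',(140,260,240,400))):
    a=env.read_camera(n)['img'][b[0]:b[1],b[2]:b[3],::-1];cv2.imwrite(f'pics/{n}1.png',cv2.resize(a,None,fx=5,fy=5,interpolation=cv2.INTER_CUBIC))
E
```

```text
[0.53219557 0.15446299 0.08064191] [ 7.44227686e-04  9.99204001e-01  3.98640125e-02 -1.29303602e-03] [ 0.73341221 -0.41283522 -0.16559116]
```

View pics/top1.png

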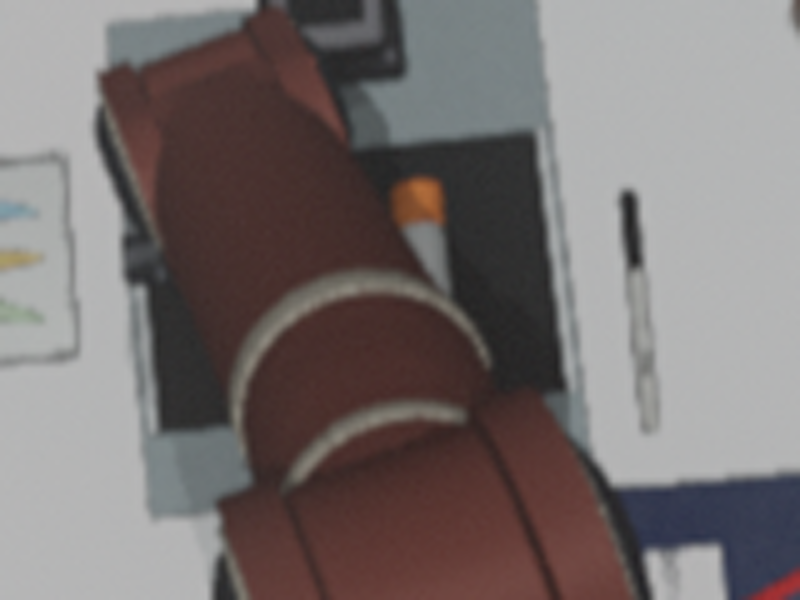

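View pics/scene1.png

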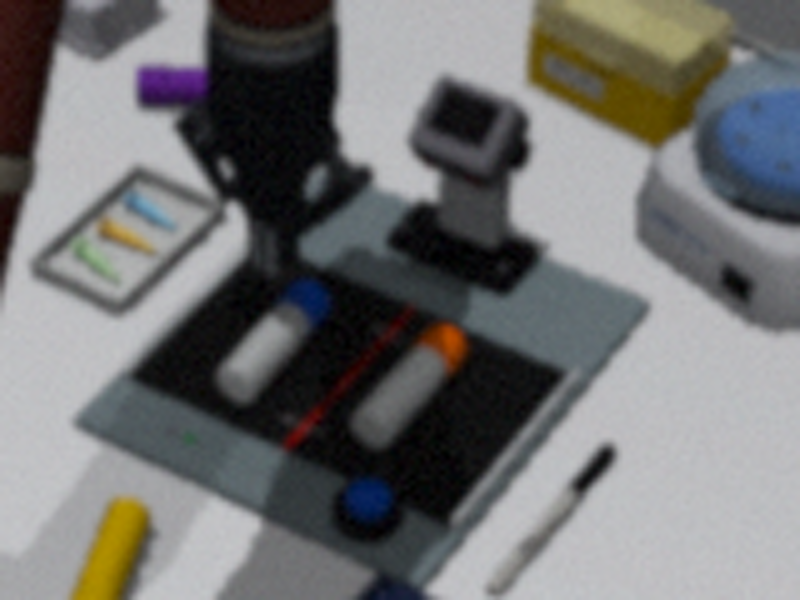

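```bash
cat >> h.py <<'E'
def scenepose():
    c=env.read_camera('scene');box=(270,323,190,225)
    h=cv2.cvtColor(c['img'],cv2.COLOR_RGB2HSV)
    red=mask(c,(0,150,80),(4,255,255),(290,330,198,232));rp=np.array([ray(c,q,.01)[:2] for q in red])
    lo,ld=line(rp)
    cap=mask(c,(105,130,60),(125,255,255),(278,333,190,225));wh=mask(c,(0,0,80),(180,60,255),(278,333,190,225))
    z=np.zeros((400,640),np.uint8);p=np.r_[cap,wh];z[p[:,1],p[:,0]]=255
    n,l,s,ce=cv2.connectedComponentsWithStats(z);cl=l[cap[:,1],cap[:,0]];i=np.bincount(cl).argmax();ys,xs=np.nonzero(l==i)
    ctr,yaw,size=tubepose(c,np.c_[xs,ys]);n=np.array([-ld[1],ld[0]])
    return dict(ctr=ctr.round(4),yaw=yaw,size=size,dline=(ctr-lo)@n,rel=((ctr-O)@RR).round(4),lyaw=np.arctan2(ld[1],ld[0]),nred=len(red),c=c)
E
python3 - <<'E'
from h import *
r=scenepose();r.pop('c');print(r)
E
```

```text
{'ctr': array([0.5331, 0.1528]), 'yaw': np.float32(0.13478777), 'size': [27.986921310424805, 109.87993621826172], 'dline': np.float64(0.04976973780590121), 'rel': array([-0.0077,  0.0507]), 'lyaw': np.float32(0.091157846), 'nred': 8}
```

Call:
move_arm --commands '[{"travel": [0, 0, 1], "rot": [0, 0, 0], "grip": 0}, {"travel": [0, 0, 1], "rot": [0, 0, 0], "grip": 0}, {"travel": [0, 0, 1], "rot": [0, 0, 0], "grip": 0}, {"travel": [0, 0, 0.8], "rot": [0, 0, 0], "grip": 0}, {"travel": [0, 0, 0.2], "rot": [0, 0, 0], "grip": 0}, {"travel": [0, 0, 0.1], "rot": [0, 0, 0], "grip": 0}, {"travel": [0, 0, 0.1], "rot": [0, 0, 0], "grip": 0}, {"travel": [0, 0, 0], "rot": [0, 0, 0], "grip": 0}]'

```text
time: 4.28
eef_pos: [0.5331, 0.1553, 0.0393]
ee_rot: [-0.0, 0.999, 0.04, 0.0]
ft_force: [0.5, 0.5, 0.5]
grip_width: -0.0001
finger_force: 0.0
```

Call:
move_arm --commands '[{"travel": [0, 0, 0.1], "rot": [0, 0, 0], "grip": 0}, {"travel": [0, 0, 0.1], "rot": [0, 0, 0], "grip": 0}, {"travel": [0, 0, 0.1], "rot": [0, 0, 0], "grip": 0}, {"travel": [0, 0, 0], "rot": [0, 0, 0], "grip": 0}]'

```text
time: 4.62
eef_pos: [0.5333, 0.1555, 0.0379]
ee_rot: [-0.0, 0.999, 0.04, 0.001]
ft_force: [-2.4, -0.7, 7.9]
grip_width: -0.0002
finger_force: 4.3
```

Call:
move_arm --commands '[{"travel": [0, 0.1, 0], "rot": [0, 0, 0], "grip": 0}, {"travel": [0, 0.2, 0], "rot": [0, 0, 0], "grip": 0}, {"travel": [0, 0.2, 0], "rot": [0, 0, 0], "grip": 0}, {"travel": [0, 0.2, 0], "rot": [0, 0, 0], "grip": 0}, {"travel": [0, 0.2, 0], "rot": [0, 0, 0], "grip": 0}, {"travel": [0, 0.2, 0], "rot": [0, 0, 0], "grip": 0}, {"travel": [0, 0.1, 0], "rot": [0, 0, 0], "grip": 0}, {"travel": [0, 0, 0], "rot": [0, 0, 0], "grip": 0}]'

```text
time: 5.28
eef_pos: [0.5348, 0.1433, 0.038]
ee_rot: [-0.0, 0.999, 0.04, 0.001]
ft_force: [-1.2, -0.7, 8.5]
grip_width: -0.0001
finger_force: 4.0
```

```bash
python3 - <<'E'
from h import *
r=scenepose();c=r.pop('c');print(r);s=env.read_state();print(s['eef_pos'],s['ft_force'])
cv2.imwrite('pics/s2.png',cv2.resize(c['img'][170:250,260:360,::-1],None,fx=6,fy=6,interpolation=cv2.INTER_CUBIC))
E
```

```text
{'ctr': array([0.574 , 0.1427]), 'yaw': np.float32(0.32708853), 'size': [8.043201446533203, 20.019527435302734], 'dline': np.float64(0.03590924770922189), 'rel': array([0.0323, 0.0374]), 'lyaw': np.float32(0.091157846), 'nred': 8}
[0.5347683  0.14340484 0.03795223] [-1.25775407 -0.31854134  7.50849764]
```

View pics/s2.png

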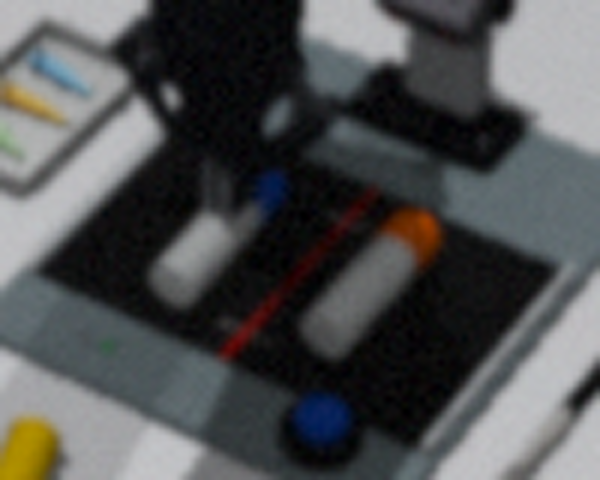

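Call:
move_arm --commands '[{"travel": [0, 0.1, 0], "rot": [0, 0, 0], "grip": 0}, {"travel": [0, 0.2, 0], "rot": [0, 0, 0], "grip": 0}, {"travel": [0, 0.2, 0], "rot": [0, 0, 0], "grip": 0}, {"travel": [0, 0.1, 0], "rot": [0, 0, 0], "grip": 0}, {"travel": [0, 0, 0], "rot": [0, 0, 0], "grip": 0}, {"travel": [0, 0, -0.1], "rot": [0, 0, 0], "grip": 0}, {"travel": [0, 0, -0.2], "rot": [0, 0, 0], "grip": 0}, {"travel": [0, 0, -1], "rot": [0, 0, 0], "grip": 0}, {"travel": [0, -1.2, -2], "rot": [0, 0, 0], "grip": 0}, {"travel": [0, 0, -1], "rot": [0, 0, 0], "grip": 0}, {"travel": [0, 0, 0], "rot": [0, 0, 0], "grip": 0}]'

```text
time: 6.25
eef_pos: [0.5351, 0.1506, 0.082]
ee_rot: [-0.001, 0.999, 0.041, 0.003]
ft_force: [1.2, 1.1, 0.5]
grip_width: -0.0002
finger_force: 0.0
```

```bash
python3 - <<'E'
from h import *
r=scenepose();c=r.pop('c');print(r);s=env.read_state();print(s['time'],s['eef_pos'],s['ft_force'])
E
```

```text
{'ctr': array([0.5331, 0.1438]), 'yaw': np.float32(0.11308245), 'size': [26.657737731933594, 108.70124053955078], 'dline': np.float64(0.04530745522823941), 'rel': array([-0.0084,  0.0417]), 'lyaw': np.float32(-0.02638046), 'nred': 5}
6.3 [0.53431283 0.14948495 0.0807184 ] [ 0.3110276   0.1659176  -0.45586595]
```

Call:
move_arm --commands '[{"travel": [0, 0.1, 2], "rot": [0, 0, 0], "grip": 0}, {"travel": [0, 0, 1.6], "rot": [0, 0, 0], "grip": 0}, {"travel": [0, 0, 0.4], "rot": [0, 0, 0], "grip": 0}, {"travel": [0, 0, 0.2], "rot": [0, 0, 0], "grip": 0}, {"travel": [0, 0, 0.1], "rot": [0, 0, 0], "grip": 0}, {"travel": [0, 0.1, 0], "rot": [0, 0, 0], "grip": 0}, {"travel": [0, 0.2, 0], "rot": [0, 0, 0], "grip": 0}, {"travel": [0, 0.3, 0], "rot": [0, 0, 0], "grip": 0}, {"travel": [0, 0.3, 0], "rot": [0, 0, 0], "grip": 0}, {"travel": [0, 0.3, 0], "rot": [0, 0, 0], "grip": 0}, {"travel": [0, 0.3, 0], "rot": [0, 0, 0], "grip": 0}, {"travel": [0, 0.3, 0], "rot": [0, 0, 0], "grip": 0}, {"travel": [0, 0.3, 0], "rot": [0, 0, 0], "grip": 0}, {"travel": [0, 0.2, 0], "rot": [0, 0, 0], "grip": 0}, {"travel": [0, 0.1, 0], "rot": [0, 0, 0], "grip": 0}, {"travel": [0, 0, 0], "rot": [0, 0, 0], "grip": 0}]'

```text
time: 7.63
eef_pos: [0.5347, 0.123, 0.0377]
ee_rot: [0.001, 0.999, 0.039, -0.001]
ft_force: [-2.4, -1.1, 11.9]
grip_width: -0.0001
finger_force: 6.1
```

Call:
move_arm --commands '[{"travel": [0, 0, -0.1], "rot": [0, 0, 0], "grip": 0}, {"travel": [0, 0, -0.2], "rot": [0, 0, 0], "grip": 0}, {"travel": [0, 0, -1], "rot": [0, 0, 0], "grip": 0}, {"travel": [0, -1.2, -2], "rot": [0, 0, 0], "grip": 0}, {"travel": [0, 0, -1], "rot": [0, 0, 0], "grip": 0}, {"travel": [0, 0, 0], "rot": [0, 0, 0], "grip": 0}]'

```text
time: 8.13
eef_pos: [0.5362, 0.1374, 0.0818]
ee_rot: [-0.001, 0.999, 0.041, 0.003]
ft_force: [-0.7, -0.3, -0.3]
grip_width: 0.0005
finger_force: 0.0
```

```bash
python3 - <<'E'
from h import *
r=scenepose();c=r.pop('c');print(r);s=env.read_state();print(s['time'],s['eef_pos'],s['ft_force'])
E
```

```text
{'ctr': array([0.5344, 0.1325]), 'yaw': np.float32(0.12291627), 'size': [28.639816284179688, 107.02201080322266], 'dline': np.float64(0.030445814523082107), 'rel': array([-0.008 ,  0.0303]), 'lyaw': np.float32(0.06442037), 'nred': 10}
8.1833 [0.53539096 0.13637528 0.08055929] [ 0.38516564 -0.50676083 -0.46776819]
```

Call:
move_arm --commands '[{"travel": [0, 0, 2], "rot": [0, 0, 0], "grip": 0}, {"travel": [0, 0, 1.6], "rot": [0, 0, 0], "grip": 0}, {"travel": [0, 0, 0.4], "rot": [0, 0, 0], "grip": 0}, {"travel": [0, 0, 0.2], "rot": [0, 0, 0], "grip": 0}, {"travel": [0, 0, 0.05], "rot": [0, 0, 0], "grip": 0}, {"travel": [0, 0.1, 0], "rot": [0, 0, 0], "grip": 0}, {"travel": [0, 0.2, 0], "rot": [0, 0, 0], "grip": 0}, {"travel": [0, 0.3, 0], "rot": [0, 0, 0], "grip": 0}, {"travel": [0, 0.3, 0], "rot": [0, 0, 0], "grip": 0}, {"travel": [0, 0.3, 0], "rot": [0, 0, 0], "grip": 0}, {"travel": [0, 0.3, 0], "rot": [0, 0, 0], "grip": 0}, {"travel": [0, 0.3, 0], "rot": [0, 0, 0], "grip": 0}, {"travel": [0, 0.3, 0], "rot": [0, 0, 0], "grip": 0}, {"travel": [0, 0.2, 0], "rot": [0, 0, 0], "grip": 0}, {"travel": [0, 0.1, 0], "rot": [0, 0, 0], "grip": 0}, {"travel": [0, 0, 0], "rot": [0, 0, 0], "grip": 0}]'

```text
time: 9.52
eef_pos: [0.5357, 0.1109, 0.0377]
ee_rot: [0.001, 0.999, 0.039, -0.001]
ft_force: [-3.4, -0.7, 10.8]
grip_width: -0.0001
finger_force: 4.9
```

Call:
move_arm --commands '[{"travel": [0, 0, -0.1], "rot": [0, 0, 0], "grip": 0}, {"travel": [0, 0, -0.2], "rot": [0, 0, 0], "grip": 0}, {"travel": [0, 0, -1], "rot": [0, 0, 0], "grip": 0}, {"travel": [0, -1.2, -2], "rot": [0, 0, 0], "grip": 0}, {"travel": [0, 0, -1], "rot": [0, 0, 0], "grip": 0}, {"travel": [0, 0, 0], "rot": [0, 0, 0], "grip": 0}]'

```text
time: 10.02
eef_pos: [0.5372, 0.1254, 0.0824]
ee_rot: [-0.001, 0.999, 0.041, 0.003]
ft_force: [0.0, -0.1, -0.3]
grip_width: 0.0002
finger_force: 0.0
```

```bash
python3 - <<'E'
from h import *
r=scenepose();c=r.pop('c');print(r);s=env.read_state();print(s['time'],s['eef_pos'],s['ft_force'])
E
```

```text
{'ctr': array([0.5358, 0.1193]), 'yaw': np.float32(0.1311842), 'size': [26.639429092407227, 108.76277923583984], 'dline': np.float64(0.05023548252100112), 'rel': array([-0.0076,  0.017 ]), 'lyaw': np.float32(-0.91854393), 'nred': 2}
10.0667 [0.53637074 0.12443894 0.08109546] [-0.35469506 -0.71548898 -1.07315964]
```

Call:
move_arm --commands '[{"travel": [0, 0, 2], "rot": [0, 0, 0], "grip": 0}, {"travel": [0, 0, 1.6], "rot": [0, 0, 0], "grip": 0}, {"travel": [0, 0, 0.4], "rot": [0, 0, 0], "grip": 0}, {"travel": [0, 0, 0.2], "rot": [0, 0, 0], "grip": 0}, {"travel": [0, 0, 0.1], "rot": [0, 0, 0], "grip": 0}, {"travel": [0, 0.1, 0], "rot": [0, 0, 0], "grip": 0}, {"travel": [0, 0.2, 0], "rot": [0, 0, 0], "grip": 0}, {"travel": [0, 0.3, 0], "rot": [0, 0, 0], "grip": 0}, {"travel": [0, 0.3, 0], "rot": [0, 0, 0], "grip": 0}, {"travel": [0, 0.3, 0], "rot": [0, 0, 0], "grip": 0}, {"travel": [0, 0.3, 0], "rot": [0, 0, 0], "grip": 0}, {"travel": [0, 0.3, 0], "rot": [0, 0, 0], "grip": 0}, {"travel": [0, 0.3, 0], "rot": [0, 0, 0], "grip": 0}, {"travel": [0, 0.2, 0], "rot": [0, 0, 0], "grip": 0}, {"travel": [0, 0.1, 0], "rot": [0, 0, 0], "grip": 0}, {"travel": [0, 0, 0], "rot": [0, 0, 0], "grip": 0}]'

```text
time: 11.4
eef_pos: [0.5364, 0.099, 0.0377]
ee_rot: [0.001, 0.999, 0.039, -0.001]
ft_force: [-2.4, -1.2, 9.2]
grip_width: -0.0001
finger_force: 4.7
```

Call:
move_arm --commands '[{"travel": [0, 0, -0.1], "rot": [0, 0, 0], "grip": 0}, {"travel": [0, 0, -0.2], "rot": [0, 0, 0], "grip": 0}, {"travel": [0, 0, -1], "rot": [0, 0, 0], "grip": 0}, {"travel": [0, -1.2, -2], "rot": [0, 0, 0], "grip": 0}, {"travel": [0, 0, -1], "rot": [0, 0, 0], "grip": 0}, {"travel": [0, 0, 0], "rot": [0, 0, 0], "grip": 0}]'

```text
time: 11.9
eef_pos: [0.5382, 0.1134, 0.0824]
ee_rot: [-0.001, 0.999, 0.041, 0.003]
ft_force: [0.3, 0.4, -0.1]
grip_width: 0.0
finger_force: 0.0
```

```bash
python3 - <<'E'
from h import *
r=scenepose();c=r.pop('c');print(r);s=env.read_state();print(s['time'],s['eef_pos'],s['ft_force'])
cv2.imwrite('pics/s3.png',cv2.resize(c['img'][170:250,260:360,::-1],None,fx=6,fy=6,interpolation=cv2.INTER_CUBIC))
E
```

```text
Traceback (most recent call last):
  File "h.py", line 33, in scenepose
    lo,ld=line(rp)
          ~~~~^^^^
  File "h.py", line 12, in line
    vx,vy,x,y=cv2.fitLine(np.float32(pts)[:,:2],cv2.DIST_HUBER,0,.01,.01).ravel();return np.array([x,y]),np.array([vx,vy])*np.sign(vx)
                          ~~~~~~~~~~~~~~~^^^^^^
IndexError: too many indices for array: array is 1-dimensional, but 2 were indexed
```

```bash
sed -i 's/^    lo,ld=line(rp)/    lo,ld=line(rp) if len(red)>2 else (O,np.array([np.cos(YAW),np.sin(YAW)]))/' h.py; python3 - <<'E'
from h import *
r=scenepose();c=r.pop('c');print(r);s=env.read_state();print(s['time'],s['eef_pos'],s['ft_force'])
for t in env.outline_of('tube_blue','scene')[:3]+env.place_of('tube_blue','scene')[:4]: print(t['confidence'],t.get('box'),t.get('centre'))
cv2.imwrite('pics/s3.png',cv2.resize(c['img'][170:250,260:360,::-1],None,fx=6,fy=6,interpolation=cv2.INTER_CUBIC))
E
```

```text
{'ctr': array([0.5373, 0.1074]), 'yaw': np.float32(0.11527657), 'size': [26.36638069152832, 110.1825942993164], 'dline': np.float64(0.005078000438221184), 'rel': array([-0.0071,  0.0051]), 'lyaw': np.float64(0.0769), 'nred': 0}
12.0 [0.53656413 0.1118438  0.08020349] [ 0.22459592 -0.45279726 -0.65390798]
0.72 [306.1, 213.2, 28.4, 22.4] None
0.56 [280.2, 156.8, 24.6, 6.6] None
0.67 None [307.7, 214.5]
0.58 None [278.3, 155.4]
0.55 None [260.6, 254.7]
```

View pics/s3.png

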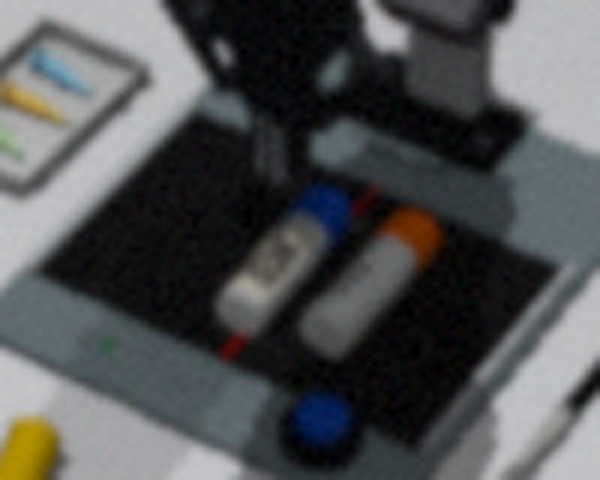

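Call:
move_arm --commands '[{"travel": [0, 0.2, 2], "rot": [0, 0, 0], "grip": 0}, {"travel": [0, 0, 1.6], "rot": [0, 0, 0], "grip": 0}, {"travel": [0, 0, 0.4], "rot": [0, 0, 0], "grip": 0}, {"travel": [0, 0, 0.2], "rot": [0, 0, 0], "grip": 0}, {"travel": [0, 0, 0.05], "rot": [0, 0, 0], "grip": 0}, {"travel": [0, 0.1, 0], "rot": [0, 0, 0], "grip": 0}, {"travel": [0, 0.2, 0], "rot": [0, 0, 0], "grip": 0}, {"travel": [0, 0.2, 0], "rot": [0, 0, 0], "grip": 0}, {"travel": [0, 0.2, 0], "rot": [0, 0, 0], "grip": 0}, {"travel": [0, 0.1, 0], "rot": [0, 0, 0], "grip": 0}, {"travel": [0, 0.1, 0], "rot": [0, 0, 0], "grip": 0}, {"travel": [0, 0, 0], "rot": [0, 0, 0], "grip": 0}, {"travel": [0, 0, 0], "rot": [0, 0, 0], "grip": 0}, {"travel": [0, 0, -0.1], "rot": [0, 0, 0], "grip": 0}, {"travel": [0, 0, -0.2], "rot": [0, 0, 0], "grip": 0}, {"travel": [0, 0, -1], "rot": [0, 0, 0], "grip": 0}, {"travel": [0, 0, -2], "rot": [0, 0, 0], "grip": 0}, {"travel": [0, 0, -1], "rot": [0, 0, 0], "grip": 0}, {"travel": [0, 0, 0], "rot": [0, 0, 0], "grip": 0}]'

```text
time: 13.68
eef_pos: [0.5393, 0.1017, 0.0829]
ee_rot: [-0.001, 0.999, 0.04, 0.003]
ft_force: [0.2, 0.1, -0.0]
grip_width: 0.0
finger_force: 0.0
```

```bash
python3 - <<'E'
from h import *
r=scenepose();c=r.pop('c');print(r);s=env.read_state();print(s['time'],s['eef_pos'],s['ft_force'])
E
```

```text
{'ctr': array([0.5793, 0.1066]), 'yaw': np.float32(0.9575817), 'size': [20.83257484436035, 29.59406089782715], 'dline': np.float64(0.0010824222502155657), 'rel': array([0.0348, 0.0011]), 'lyaw': np.float64(0.0769), 'nred': 1}
13.7333 [0.53831801 0.10154413 0.08167382] [-0.5221462   0.34129504 -0.2004038 ]
```

Call:
move_arm --commands '[{"travel": [0, 0, -3], "rot": [0, 0, 0], "grip": 0}, {"travel": [-1, 2, -3], "rot": [0, 0, 0], "grip": 0}, {"travel": [-1, 3, 0], "rot": [0, 0, 0], "grip": 0}, {"travel": [-1, 3.2, 0], "rot": [0, 0, 0], "grip": 0}, {"travel": [-1, 3.2, 0], "rot": [0, 0, 0], "grip": 0}, {"travel": [-1, 3.2, 0], "rot": [0, 0, 0], "grip": 0}, {"travel": [-1, 3.2, 0], "rot": [0, 0, 0], "grip": 0}, {"travel": [0, 3.2, 0], "rot": [0, 0, 0], "grip": 0}, {"travel": [0, 3, 0], "rot": [0, 0, 0], "grip": 0}, {"travel": [0, 0, 0], "rot": [0, 0, 0], "grip": 0}]'

```text
time: 14.57
eef_pos: [0.4956, -0.1513, 0.1397]
ee_rot: [0.003, 0.999, 0.034, -0.0]
ft_force: [0.4, 0.7, 0.2]
grip_width: 0.0
finger_force: 0.0
```

```bash
python3 - <<'E'
from h import *
s=env.read_state();print(s['time'],s['eef_pos'])
c=env.read_camera('top');b=(140,260,250,410)
cap=mask(c,(100,100,60),(125,255,255),(308,331,170,220));print('cap',len(cap),cap.mean(0),(ray(c,cap.mean(0),.024)[:2]-O)@RR)
wh=mask(c,(0,0,100),(180,70,255),(311,331,189,220))
for n in('tube_blue','tube_orange'):
  for t in env.outline_of(n,'top')[:4]:
    ys,xs=np.nonzero(t['pixels']);q=tubepose(c,np.c_[xs,ys]);print(n,t['confidence'],q,(q[0]-O)@RR)
for y in range(190,216,4):print(y,c['img'][y,310:335,1].tolist())
cv2.imwrite('pics/t4.png',cv2.resize(c['img'][b[0]:b[1],b[2]:b[3],::-1],None,fx=5,fy=5,interpolation=cv2.INTER_CUBIC))
E
```

```text
14.5667 [ 0.49556188 -0.15131419  0.13967177]
cap 81 [317.96296296 185.07407407] [0.02764575 0.00120042]
tube_blue 0.85 (array([0.7057265 , 0.34829681]), np.float32(-0.9743164), [30.227651596069336, 92.33525085449219]) [0.17940303 0.23230084]
tube_blue 0.6 (array([0.5199129 , 0.41945691]), np.float32(-1.0521768), [29.61132049560547, 94.11000061035156]) [-0.0003946   0.31752562]
tube_blue 0.58 (array([0.33148587, 0.11620477]), np.float32(0.39915493), [27.664676666259766, 90.47847747802734]) [-0.21156188  0.02964546]
tube_blue 0.55 (array([0.53481567, 0.10136366]), np.float32(0.117510825), [29.600069046020508, 95.108642578125]) [-0.00997314 -0.00077245]
tube_orange 0.8 (array([0.54759918, 0.06381058]), np.float32(0.040434904), [33.175926208496094, 98.99546813964844]) [-0.0001124  -0.03919663]
tube_orange 0.34 (array([0.45611041, 0.02758504]), np.float32(-0.5188553), [21.764625549316406, 22.035730361938477]) [-0.09411379 -0.06828655]
190 [51, 53, 52, 53, 82, 121, 146, 160, 174, 184, 182, 174, 154, 112, 67, 53, 52, 52, 56, 93, 143, 169, 180, 189, 191]
194 [52, 53, 52, 54, 85, 139, 165, 181, 189, 191, 192, 190, 181, 164, 118, 66, 52, 51, 50, 82, 137, 164, 177, 183, 190]
198 [54, 55, 51, 49, 60, 104, 151, 177, 183, 153, 125, 124, 114, 107, 95, 76, 58, 52, 50, 64, 111, 153, 175, 185, 191]
202 [55, 54, 52, 54, 52, 82, 136, 167, 182, 175, 137, 117, 123, 123, 109, 102, 72, 50, 52, 54, 89, 144, 171, 181, 186]
206 [55, 54, 54, 52, 52, 57, 98, 152, 176, 181, 152, 135, 135, 134, 125, 102, 87, 63, 53, 54, 81, 135, 164, 180, 189]
210 [55, 54, 53, 54, 54, 53, 78, 129, 166, 184, 188, 188, 186, 185, 183, 173, 148, 93, 54, 52, 56, 71, 91, 101, 100]
214 [56, 55, 56, 54, 57, 56, 73, 109, 143, 154, 156, 151, 142, 129, 114, 103, 90, 67, 53, 54, 55, 55, 54, 53, 54]
```

View pics/t4.png

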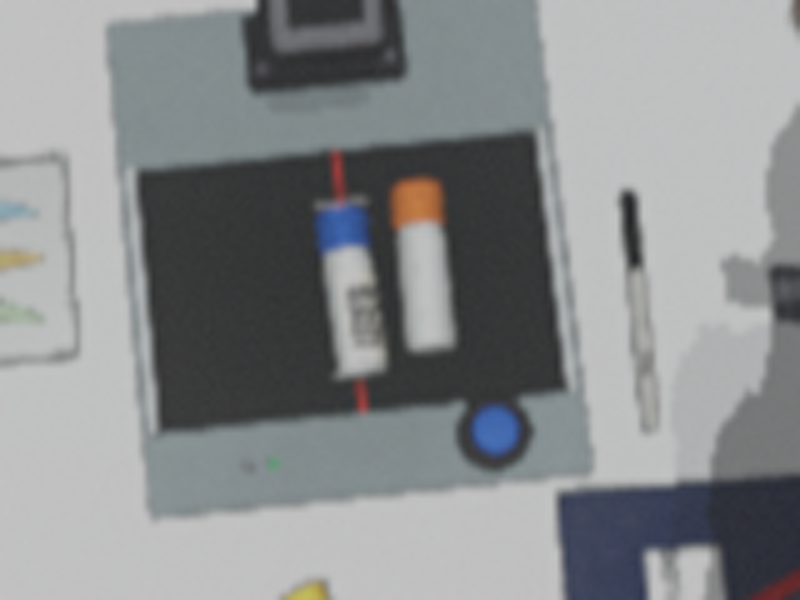

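Call:
move_arm --commands '[{"travel": [-0.4, -3, 0], "rot": [0, 0, 0], "grip": 0}, {"travel": [-0.4, -3, 0], "rot": [0, 0, 0], "grip": 0}, {"travel": [-0.4, -3, 1], "rot": [0, 0, 0], "grip": 0}, {"travel": [-0.4, -3, 1.5], "rot": [0, 0, 0], "grip": 0}, {"travel": [-0.4, -3, 2], "rot": [0, 0, 0], "grip": 0}, {"travel": [-0.45, -3, 2], "rot": [0, 0, 0], "grip": 0}, {"travel": [0, 0, 2], "rot": [0, 0, 0], "grip": 0}, {"travel": [0, 0, 0], "rot": [0, 0, 0], "grip": 0}, {"travel": [0, 0, 0], "rot": [0, 0, 0], "grip": 0}, {"travel": [0, 0, 0], "rot": [0, 0, 0], "grip": 0}]'

```text
time: 15.55
eef_pos: [0.4582, 0.0346, 0.0559]
ee_rot: [0.0, 0.999, 0.04, 0.0]
ft_force: [-1.1, 0.2, 0.9]
grip_width: -0.0003
finger_force: 0.0
```

Call:
move_arm --commands '[{"travel": [-0.1, 0.8, 0], "rot": [0, 0, 0], "grip": 0}, {"travel": [0, 0, 1], "rot": [0, 0, 0], "grip": 0}, {"travel": [0, 0, 1], "rot": [0, 0, 0], "grip": 0}, {"travel": [0, 0, 0.3], "rot": [0, 0, 0], "grip": 0}, {"travel": [0, 0, 0.2], "rot": [0, 0, 0], "grip": 0}, {"travel": [0, 0, 0.2], "rot": [0, 0, 0], "grip": 0}, {"travel": [0, 0, 0.2], "rot": [0, 0, 0], "grip": 0}, {"travel": [0, 0, 0.2], "rot": [0, 0, 0], "grip": 0}, {"travel": [0, 0, 0.1], "rot": [0, 0, 0], "grip": 0}, {"travel": [0, 0, 0], "rot": [0, 0, 0], "grip": 0}, {"travel": [0, 0, 0], "rot": [0, 0, 0], "grip": 0}]'

```text
time: 16.47
eef_pos: [0.4579, 0.0258, 0.0249]
ee_rot: [0.001, 0.999, 0.039, 0.001]
ft_force: [-2.2, -2.9, 13.3]
grip_width: 0.0003
finger_force: 7.1
```

Call:
move_arm --commands '[{"travel": [0, 0, -0.3], "rot": [0, 0, 0], "grip": 0}, {"travel": [0, 0, -0.5], "rot": [0, 0, 0], "grip": 0}, {"travel": [0, 0, -2], "rot": [0, 0, 0], "grip": 0}, {"travel": [0, 0, -3], "rot": [0, 0, 0], "grip": 0}, {"travel": [0, 0, -3], "rot": [0, 0, 0], "grip": 0}, {"travel": [0.4, 3, 0], "rot": [0, 0, 0], "grip": 0}, {"travel": [0.4, 3, 0], "rot": [0, 0, 0], "grip": 0}, {"travel": [0.4, 3, 0], "rot": [0, 0, 0], "grip": 0}, {"travel": [0.4, 3, 0], "rot": [0, 0, 0], "grip": 0}, {"travel": [0.4, 3, 0], "rot": [0, 0, 0], "grip": 0}, {"travel": [0.4, 3, 0], "rot": [0, 0, 0], "grip": 0}, {"travel": [0, 0, 0], "rot": [0, 0, 0], "grip": 0}, {"travel": [0, 0, 0], "rot": [0, 0, 0], "grip": 0}, {"travel": [0, 0, 0], "rot": [0, 0, 0], "grip": 0}]'

```text
time: 17.63
eef_pos: [0.4954, -0.1496, 0.1111]
ee_rot: [-0.001, 0.999, 0.04, -0.0]
ft_force: [0.4, 0.3, -0.9]
grip_width: -0.0001
finger_force: 0.0
```

```bash
python3 - <<'E'
from h import *
s=env.read_state();print(s['time'],s['eef_pos'],s['ft_force'])
c=env.read_camera('top')
cap=mask(c,(100,100,60),(125,255,255),(308,331,170,220));print('cap',len(cap),(ray(c,cap.mean(0),.024)[:2]-O)@RR)
for n in('tube_blue','tube_orange'):
  for t in env.outline_of(n,'top')[:4]:
    ys,xs=np.nonzero(t['pixels']);q=tubepose(c,np.c_[xs,ys]);print(n,t['confidence'],q[1],(q[0]-O)@RR)
for y in(198,206):print(y,c['img'][y,310:335,1].tolist())
E
```

```text
17.6333 [ 0.49540539 -0.14962095  0.1111481 ] [ 0.35460213  0.28673474 -0.91479015]
cap 82 [0.02752853 0.0013809 ]
tube_blue 0.84 0.12154957 [-0.00846456 -0.00144653]
tube_blue 0.84 -1.056977 [-5.36155518e-05  3.17157947e-01]
tube_blue 0.81 -0.9550591 [0.17785708 0.23295545]
tube_blue 0.52 0.41715682 [-0.21184174  0.03015333]
tube_orange 0.89 0.0924452 [ 0.00110878 -0.04038388]
tube_orange 0.25 -0.13988313 [0.03454652 0.00069457]
198 [53, 53, 54, 52, 63, 104, 151, 176, 182, 153, 126, 123, 116, 106, 94, 73, 57, 51, 52, 65, 110, 154, 175, 185, 191]
206 [53, 57, 55, 54, 52, 55, 99, 150, 176, 182, 152, 136, 136, 135, 125, 101, 88, 63, 54, 53, 81, 136, 164, 180, 189]
```

Nothing shifted: the tube is still on the line, and the key was pressed to its stop and released.

```bash
python3 -c "
from bench import env
print(env.close_job())"
```

```text
the job is handed in; nothing more can be done
None
```

The job is handed in (no verdict was returned): the blue-capped tube lies within about 2 mm of the scan line with its barcode up, roughly 20–25° past straight up by my estimate; the read key was pressed right down and let go, and the orange tube was left where it was.

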